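Ready a two-wheeled balancing robot and hold it upright for zeroing

TASK

Get the two-wheeled balancing robot that leans back on the mains brick ready for zeroing its tilt sensor: first turn the ribbed lock collar at the foot of its mast clockwise, seen from above, until its pointer reaches the raised bar on the deck (its locked mark), so that the mast can be trusted; then flip the folded kickstand at its front forward and down, over centre, until it snaps down against its stop. Last, take the robot by the square sensor head on top of the mast, bring it upright off the brick and finish while still holding it there by the head, upright and still, its wheels standing on the desk and the kickstand's foot just clear of the desk. Do not lift or knock over the robot on the way, and leave the spool, screwdriver, hex keys and multimeter where they lie.

Things in the scene. Friction and masses are not known exactly. Their poses are not given: they have to be found in the camera images.
- balancer: the balancing robot, 0.9 kg, 167 mm wide over the hubs of its wheels (84 mm diameter). Origin: middle of the axle, 42 mm above the desk; its x points to its rear, y left along the axle, z up the mast. It starts leaning back 0.31 rad (z tipped towards +x), its rear bumper bar resting loose on the mains brick; the wheels turn with slight friction, so it tips or rolls if pushed by more than about 1 N
- axle (a point): the middle of the wheel axle, the same point and axes as the robot's. In these axes: upper deck 75 x 104 mm (x, y), its top at z = 75 mm; collar z = 82 to 100, head z = 106 to 134; kickstand pivot x = -85, z = 42; rear bumper bar x = 62, z = 24 mm
- collar_mid (a point): the middle of the black ribbed lock collar, a ring of 43 mm diameter, 18 mm high, round the foot of the mast, its axis the mast, 91 mm above the axle; its underside is 7 mm above the upper deck. It turns with the collar: its own -x is the direction of the pointer, a tab 6 mm wide at the lower edge with its tip 30 mm from the axis. The head stands above it, up to 34 mm over its top
- collar (a joint): turn of the lock collar, rad: 0 = open (pointer at the round dot on the deck, towards the robot's right), growing clockwise seen from above to the stop at 1.05 = locked (pointer straight to the front, at the raised bar on the deck). Starts at 0 to 0.3; light friction of 0.03 N m, stays where it is left
- mast_head: the grey sensor head on top of the mast, rigid with the robot, 26 x 26 x 28 mm (x, y, z), origin at its centre, 120 mm above the axle, axes as the robot's. Under it 6 mm of thinner mast (21 mm), then the collar (43 mm)
- stand_foot (a point): the middle of the kickstand's foot, a rubber crossbar 12 mm thick and 70 mm long along the robot's y, 64 mm from the pivot. Folded, it is straight above the pivot with 41 mm of free space to the upper deck's front edge behind it. With the stand down and the robot upright it is 21 mm above the desk
- stand_pivot (a point): the middle of the kickstand's pivot pin, along the robot's y at the end of the nose bracket, 85 mm in front of the axle and 42 mm above it in the robot's axes
- kickstand (a joint): turn of the kickstand, rad: 0 = folded, leg straight up the robot's z; grows as the foot swings forward (robot's -x): 1.57 = straight forward, 3.28 = down at its stop, just past straight down. A spring turns over at about 1.5: before that it pulls the leg back up, past it it snaps the leg down. About 0.4 N at the foot moves it
- power_brick: the black mains brick behind the robot, on which its bumper bar lies, 129 x 58 x 42 mm, 0.36 kg, loose; origin under its middle, its own x along its length, away from the robot
- solder_spool: a spool of solder, 52 mm diameter, 34 mm high; a bystander to the right of the brick, leave it alone
- driver_red: a screwdriver with a red handle, 153 mm long, 20 mm thick; a bystander to the right of the robot, leave it alone
- hex_keys: hex keys in a red holder, 67 x 52 x 17 mm; a bystander to the left of the robot, leave it alone
- multimeter: an orange hand multimeter, 132 x 68 x 39 mm; a bystander on the left of the desk, leave it alone

How it is judged:
By the outcome, as a careful person would: the job done as asked, in the order asked, and still so for the second after the job is handed in, while the arm keeps its last pose, push and grip.
It also fails if it takes over 64 s, if anything falls off the work surface, if the arm or the gripper's body presses on something with over 40 N, if the wrist force passes 120 N, or if a joint passes its speed limit or range.

ROBOT

A 6-joint arm with a two-finger parallel gripper is mounted at the origin on a cart in front of the work surface, level with it; the furniture and walls round the work are solid. World frame = base frame: x ahead of the robot, y to its left, z up, the work surface at z = 0. Lengths are in mm, angles in rad, forces in N, time in s.
With the tool pointing down it reaches from about 300 to 775 mm from the base axis. Payload 14.6 kg.
Tool frame: the origin (TCP) lies on the mounting face of the last link; the fingertips stand 199 mm ahead of it and the grasp point (between the pads) lies 180 mm ahead of it; z points along the fingers, y is the line along which they close (so a half turn about z gives the same grasp; the last joint's range is limited). The gripper opens to 94 mm and grips with 3 to 60 N. Pads are 16 mm wide; open, the fingers measure 119 mm over their backs; the gripper's body (75 mm by 177 mm) begins 78 mm behind the grasp point.
Start: joints at [1.276, 0.3, 1.521, -0, 1.321, -0.067], TCP at [124.208, 535.783, 404.646] pointing down, gripper open.
Joint ranges: [-3.03, 3.03], [-0.79, 2.21], [0.23, 2.52], [-1.04, 4.18], [0, 3.07], [-2.55, 2.55]. Speed limits (rad/s): [2.22, 2.22, 2.57, 3.14, 3.14, 3.14].

INTERFACE

Orientations are given as [roll, pitch, yaw] about the fixed x, y, z axes, in that order (R = Rz(yaw) Ry(pitch) Rx(roll)).
In Python, from cell import manip gives the robot as it stands. The module is installed in compiled form; this text tells all that it offers.
- The arm moves only by the shell command python3 -m creep 'ROWS' [FORCE]. ROWS is a JSON object of lists of equal length, an entry for each row: "slide": the shift along the world's x, y, z in cm, a list of three; "turn": the turn about the world's z in rad; "claw": the opening, from 0 (shut) to 1 (fully open). A call has 1 to 8 rows; each row shifts and turns the commanded pose from where the row before left it; what a row does not reach is not made up. A row lasts 1/8 s, in which the tool goes at most 62.5 mm and 10.7 degrees, less where a joint would pass 70% of its speed; a pose out of reach is approached as far as the arm can. A call with a gripper value outside its range is refused whole. The fingers move at their own pace and stop on an object; FORCE is the grip in N (left out, the last holds). Time passes only in rows, so rows that do not move let the fingers close. It gives the time, the measured TCP pose, the force, the opening and the grip force at its end, in the units of the state.
- manip.read_state(): the state, without advancing time (a new reading comes with each control period).
- manip.camera(name): name is "scene" or "top" or "wrist"; returns (picture, depth): 384x512x3 uint8, red, green, blue; 384x512 float32, mm along the optical axis (not along the pixel's ray), 0 where there is no reading.
- manip.calibration(name): a dict with "intrinsics" (3x3 intrinsics, pixels), "pose" (4x4, takes a point from camera to world coordinates). Camera axes: x right, y up, looking along -z (the intrinsics and any distortion apply to the point x, -y, -z); pixel columns grow to the right and rows downward; lengths in mm; the calibration is good to about 2 mm. The wrist camera is an equidistant fisheye: a pixel r from the principal point sees the ray r / f radians off the axis. A picture is of the moment at which its call begins: read the wrist's pose just before it. calibration takes no time and is no camera call; for the wrist camera it gives the pose at the moment of the call.
- manip.sign_off(): hands the job in; it is judged then, once.
Trained networks look in the newest picture that a camera, given by its name, has taken for a name from the list of things; names that differ only in an ending like _2 or _b are one class to them, and where a whole thing is asked for, a point or a joint stands for the part that bears it (a point fixed in the world has none). Each returns a list of dicts, best first, with "score" (0 to 1); they miss things now and then, are a little off and sometimes report something else, mostly with a low value. They report only what shows in the picture. A call takes as long as a camera call.
- manip.cut_out(query, camera): "mask" (384x512 bool, what is visible of it) and "position" ([column, row] in pixels, amid what is visible of it).
The state is a dict: "clock": time; "joints": joint angles; "qd": joint speeds; "effort": joint torques, N m; "eef_pos": TCP position; "eef_rot": TCP orientation; "wrist_force": force on the tool from outside, world axes, zero at the start; "moment": the same for the moment, N m; "finger_gap": finger opening in mm; "finger_force": force on a finger pad.
Only numpy, scipy, OpenCV 4.12 (cv2) and the standard library are available. Lean on these libraries where they do the work, as an engineer would, in place of code of your own. Each camera call takes 0.05 s, during which the arm holds its last target. There are 200 camera calls.

## Working session

There is one attempt and no reset: what is moved stays moved. The work goes in short steps, Python scripts to look and compute and a shell command to move; the robot and the scene stay as the last step left them, time stands still between calls to the robot, and variables do not carry over. Pictures are saved under pics/ and viewed, at most 10 in all, crops included, and the job is handed in when it is done.

```bash
mkdir -p pics; cat > h.py <<'E'
import numpy as np, cv2
from cell import manip
def px2w(cam,uv,depth):
    c=manip.calibration(cam);K=np.array(c["intrinsics"]);T=np.array(c["pose"])
    uv=np.atleast_2d(uv).astype(float);d=np.atleast_1d(depth)
    x=(uv[:,0]-K[0,2])/K[0,0]*d;y=(uv[:,1]-K[1,2])/K[1,1]*d
    return (T@np.c_[x,-y,-d,np.ones(len(d))].T).T[:,:3]
def proj(cam,P):
    c=manip.calibration(cam);K=np.array(c["intrinsics"]);T=np.linalg.inv(np.array(c["pose"]))
    p=(T@np.c_[np.atleast_2d(P),np.ones(len(np.atleast_2d(P)))].T).T
    return np.c_[K[0,0]*p[:,0]/-p[:,2]+K[0,2],K[1,1]*-p[:,1]/-p[:,2]+K[1,2]]
def cloud(cam,mask,D):
    v,u=np.nonzero(mask&(D>0));return px2w(cam,np.c_[u,v],D[v,u])
E
python3 - <<'E'
from h import *
s=manip.read_state();print(s)
ims=[]
for c in("scene","top"):
    I,D=manip.camera(c);ims.append(I);print(c,np.round(manip.calibration(c)["pose"],2).tolist(),manip.calibration(c)["intrinsics"])
    for q in("balancer","mast_head","collar_mid","collar","stand_foot","stand_pivot","power_brick","axle"):
        for r in manip.cut_out(q,c)[:1]:
            P=cloud(c,r["mask"],D);print(q,round(r["score"],2),np.round(r["position"]),r["mask"].sum(),np.median(P,0).round() if len(P) else 0, P.min(0).round() if len(P) else 0,P.max(0).round() if len(P) else 0)
    cv2.imwrite(f"pics/{c}0.png",cv2.resize(I[:,:,::-1],(800,600),interpolation=3))
E
```

```text
{'clock': 0.0, 'joints': array([ 1.27638279e+00,  3.00489685e-01,  1.52156015e+00, -7.82571262e-06,
        1.32070681e+00, -6.65873557e-02]), 'qd': array([-0.0004245 ,  0.00092687, -0.00083866,  0.00053936, -0.00219191,
       -0.0004629 ]), 'effort': array([ 1.42331362e-03, -5.31799257e+01, -3.52740383e+01,  7.08612869e-02,
        2.44483963e-02, -1.35642822e-04]), 'eef_pos': array([124.21251085, 535.76444488, 404.08485945]), 'eef_rot': array([-3.14043074e+00, -6.98861772e-05,  2.91376837e+00]), 'wrist_force': array([ 0.27998552,  0.61914995, -0.31343609]), 'moment': array([0.02448883, 0.03900795, 0.02483437]), 'finger_force': 0.0, 'finger_gap': 93.95179817093027}
scene [[0.83, 0.26, -0.49, 117.73], [-0.56, 0.41, -0.72, -659.49], [0.01, 0.87, 0.49, 572.94], [0.0, 0.0, 0.0, 1.0]] [[350.4336592    0.         253.30025734]
 [  0.         350.4336592  187.89958295]
 [  0.           0.           1.        ]]
balancer 0.77 [260. 208.] 2711 [563. -35.  78.] [ 488. -106.   -2.] [770. 227. 176.]
collar 0.52 [263. 184.] 105 [582. -22. 136.] [571. -36. 123.] [607.  11. 144.]
stand_foot 0.68 
[... 437 characters left out ...]
197   0.         256.70773502]
 [  0.         437.83785197 192.98034493]
 [  0.           0.           1.        ]]
balancer 0.73 [265. 198.] 2465 [570. -20. 109.] [ 494. -103.   -4.] [655.  65. 181.]
mast_head 0.56 [261. 181.] 170 [598.  -2. 168.] [583. -20.  50.] [631.  12. 177.]
collar 0.53 [265. 198.] 2541 [569. -19. 108.] [ 494. -109.   -7.] [655.  71. 181.]
stand_foot 0.71 [274. 215.] 210 [517. -42. 173.] [497. -67.  -4.] [538.  -7. 181.]
stand_pivot 0.84 [266. 196.] 2332 [571. -19. 110.] [ 494. -103.   -3.] [645.  65. 181.]
power_brick 0.61 [251. 158.] 757 [680.  17.  43.] [628. -22.  -5.] [738.  55.  55.]
axle 0.9 [265. 194.] 2303 [571. -19. 110.] [ 494. -101.   -4.] [645.  62. 181.]
```

```bash
python3 - <<'E'
from h import *
I,_=manip.camera("scene");J,_=manip.camera("top")
a=cv2.resize(I[130:280,170:370],(800,600),interpolation=cv2.INTER_CUBIC)
b=cv2.resize(J[115:265,160:360],(800,600),interpolation=cv2.INTER_CUBIC)
cv2.imwrite("pics/sc1.png",a[:,:,::-1]);cv2.imwrite("pics/tc1.png",b[:,:,::-1])
E
```

```text
(no output)
```

View pics/sc1.png

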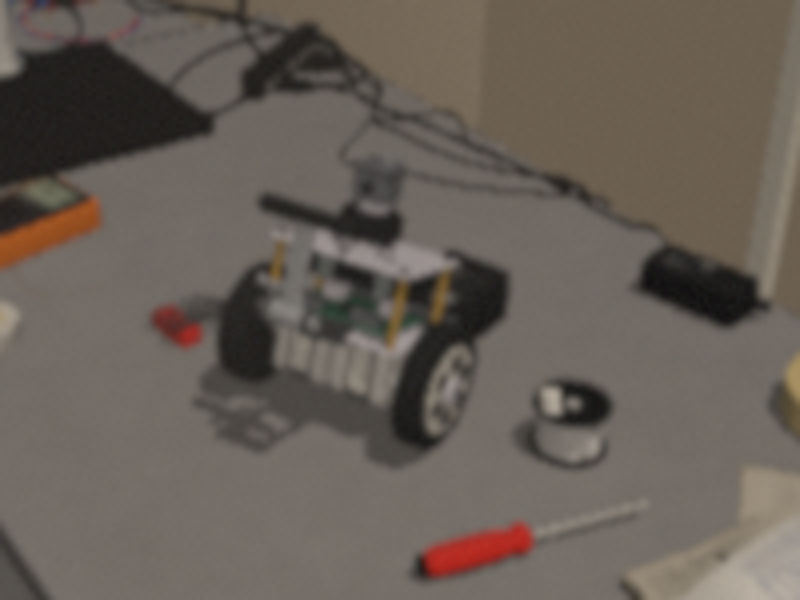

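View pics/tc1.png

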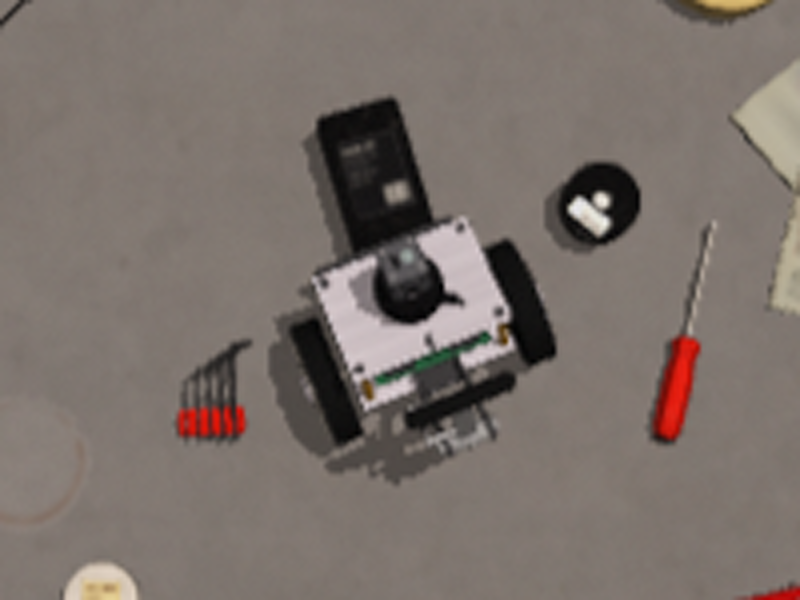

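The scene crop shows the robot leaning back on the brick, with the foot bar folded up at about (300,210). In the top crop the mast/collar is at (408,285), the pointer tip at (460,300), the deck bar at (430,340) and the foot bar at (460,400). The yaw is roughly 0.33.

```bash
cat > fit.py <<'E'
from h import *
from scipy.optimize import minimize
def foot_head():
    I,D=manip.camera("top")
    out={}
    r=manip.cut_out("stand_foot","top")[0];P=cloud("top",r["mask"],D);P=P[P[:,2]>155]
    c=P.mean(0);w,v=np.linalg.eigh(np.cov(P[:,:2].T));d=v[:,1]*np.sign(v[1,1])
    yaw=np.arctan2(-d[0],d[1]);print("foot",c.round(1),"len",np.ptp((P[:,:2]-c[:2])@d),"yaw",yaw)
    r=manip.cut_out("mast_head","top")[0];H=cloud("top",r["mask"],D);H=H[H[:,2]>150]
    print("head",H.mean(0).round(1),H.min(0).round(),H.max(0).round(),len(H))
    return c,yaw,H,D
def Rm(yaw,l=.31):
    cy,sy=np.cos(yaw),np.sin(yaw);c,s=np.cos(l),np.sin(l)
    return np.array([[cy,-sy,0],[sy,cy,0],[0,0,1]])@np.array([[c,0,s],[0,1,0],[-s,0,c]])
if __name__=="__main__":
    c,yaw,H,D=foot_head()
    # deck plane: white points near deck
    I,_=manip.camera("top")
    m=np.zeros(D.shape,bool);m[170:215,235:295]=1;m&=(I.min(2)>150)
    P=cloud("top",m,D);P=P[(P[:,2]>70)&(P[:,2]<140)]
    A=np.c_[P[:,:2],np.ones(len(P))];k=np.linalg.lstsq(A,P[:,2],rcond=None)[0];r=P[:,2]-A@k
    k=np.linalg.lstsq(A[abs(r)<5],P[abs(r)<5,2],rcond=None)[0]
    print("deck",len(P),"yaw",np.arctan2(-k[1],-k[0]),"lean",np.arctan(np.hypot(k[0],k[1])))
    rect=cv2.minAreaRect(P[:,:2].astype(np.float32));print(rect)
    top=H[H[:,2]>H[:,2].max()-10]
    print("top pts",top.mean(0),len(top))
    for y in (yaw,np.arctan2(-k[1],-k[0])):
        R=Rm(y); print("origin from foot",c-[0,0,5]-R@[-85,0,106], "deck",P.mean(0)-R@[0,0,75])
E
python3 fit.py
```

```text
foot [522.7 -38.2 173.7] len 63.09766493060273 yaw 0.4109021368995824
head [523.4 -40.  172.9] [509. -67. 151.] [538. -12. 179.] 137
deck 800 yaw 0.39349568902248705 lean 0.20610517119084312
((580.3065795898438, -12.002227783203125), (85.91624450683594, 103.67303466796875), 23.208784103393555)
top pts [523.99949551 -39.89986457 174.2628783 ] 125
origin from foot [567.29263295 -18.80836369  41.78335591] deck [558.74443265 -22.60927586  40.8056375 ]
origin from foot [567.62385377 -19.58699666  41.78335591] deck [558.58854293 -22.24281073  40.8056375 ]
```

```bash
python3 -m creep '{"slide":[[3.8,-4.5,0.6],[3.8,-4.5,0.6],[3.8,-4.5,0.6],[3.8,-4.5,0.6],[3.8,-4.5,0.6],[3.8,-4.5,0],[3.8,-4.5,0]],"turn":[-0.17,-0.17,-0.17,-0.17,-0.17,-0.17,-0.17],"claw":[1,1,1,1,1,1,1]}' 4
python3 -m creep '{"slide":[[3.8,-4.6,0],[3.8,-4.6,0],[3.8,-4.6,0],[3.8,-4.6,0],[3.8,-4.6,0],[0,0,0],[0,0,0]],"turn":[-0.17,-0.17,-0.17,-0.17,-0.17,0,0],"claw":[1,1,1,1,1,1,1]}'
python3 - <<'E'
from h import *
print(manip.read_state()["joints"])
I,D=manip.camera("wrist");c=manip.calibration("wrist");print(np.round(c["pose"],3).tolist(),c["intrinsics"],{k:v for k,v in c.items() if k not in("pose","intrinsics")})
for q in("mast_head","collar_mid","stand_foot","balancer"):
    for r in manip.cut_out(q,"wrist")[:2]:print(q,r["score"],r["position"],r["mask"].sum())
np.savez("w1.npz",I=I,D=D,T=c["pose"],K=c["intrinsics"])
cv2.imwrite("pics/w1.png",cv2.resize(I[:,:,::-1],(800,600),interpolation=3))
E
```

```text
clock: 2.08
eef_pos: [391.1, 219.1, 435.0]
eef_rot: [3.141, -0.0, 1.718]
wrist_force: [1.0, 0.9, -0.2]
finger_gap: 93.9
finger_force: 0.0
clock: 2.95
eef_pos: [580.0, -8.9, 434.4]
eef_rot: [-3.141, 0.0, 0.875]
wrist_force: [0.0, -0.4, -0.5]
finger_gap: 94.1
finger_force: 0.0
[-7.85561639e-02  3.47205520e-01  1.38946817e+00  1.41390846e-04
  1.40546383e+00  6.17322525e-01]
[[0.768, 0.623, 0.15, 622.094], [-0.641, 0.746, 0.18, 43.792], [-0.0, -0.235, 0.972, 414.496], [0.0, 0.0, 0.0, 1.0]] [[297.31863964   0.         251.06744542]
 [  0.         297.31863964 190.44121424]
 [  0.           0.           1.        ]] {}
mast_head 0.85 [265.6, 178.8] 1004
collar_mid 0.78 [249.4, 188.7] 500
collar_mid 0.31 [351.2, 199.9] 1230
stand_foot 0.74 [249.6, 191.8] 520
stand_foot 0.63 [221.7, 256.6] 1060
balancer 0.92 [243.5, 184.2] 11220
```

View pics/w1.png

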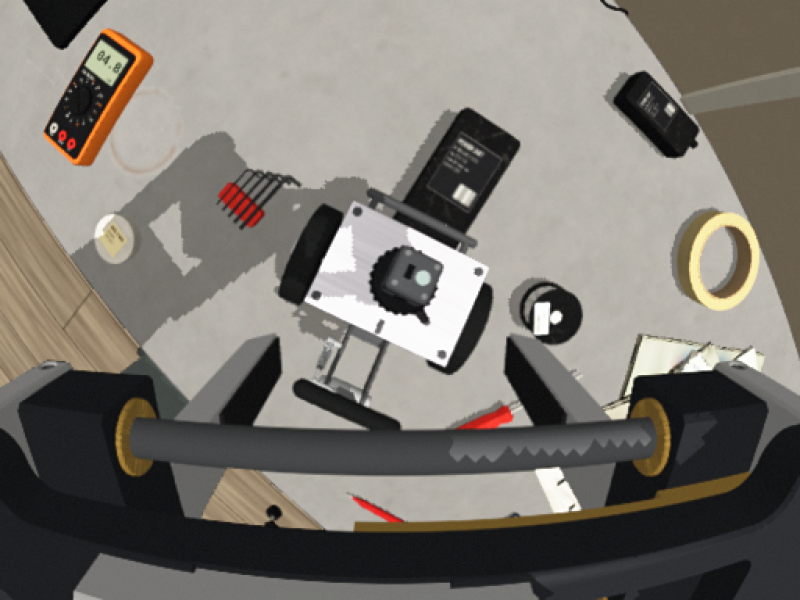

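The wrist picture shows the robot clearly: head at (413,272), pointer tip at (428,322), raised bar at (380,326), foot bar from (295,383) to (400,428), bumper from (370,192) to (474,242). I'll zoom in for corners.

```bash
python3 - <<'E'
import numpy as np,cv2
I=np.load("w1.npz")["I"][110:290,170:330]
cv2.imwrite("pics/w1c.png",cv2.resize(I[:,:,::-1],(533,600),interpolation=cv2.INTER_CUBIC))
E
```

```text
(no output)
```

View pics/w1c.png

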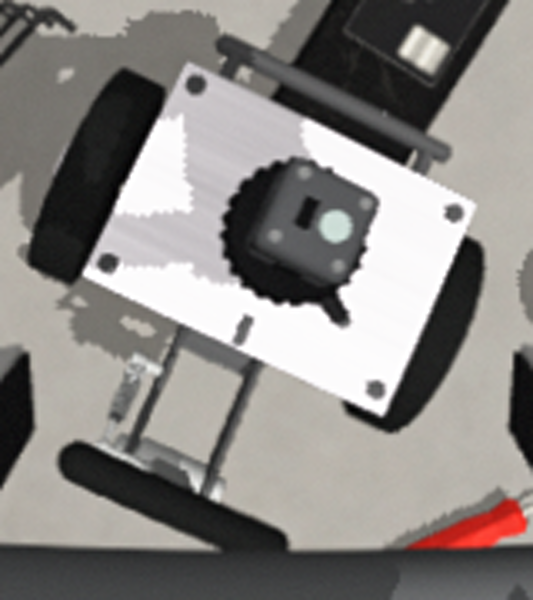

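```bash
cat > fe.py <<'E'
from h import *
from fit import Rm
from scipy.optimize import least_squares
def fproj(T,K,P):
    p=(np.linalg.inv(T)@np.c_[P,np.ones(len(P))].T).T[:,:3]*[1,-1,-1]
    rho=np.hypot(p[:,0],p[:,1]);th=np.arctan2(rho,p[:,2]);s=th/np.maximum(rho,1e-9)
    return np.c_[K[0,0]*p[:,0]*s+K[0,2],K[1,1]*p[:,1]*s+K[1,2]]
def pose(T,K,uv,M,x0=(561,-20,.4,.31)):
    f=lambda q:(fproj(T,K,(Rm(q[2],q[3])@M.T).T+[q[0],q[1],42])-uv).ravel()
    r=least_squares(f,x0,loss="soft_l1");print("fit",r.x.round(3),"res",r.fun.reshape(-1,2).round(1).tolist());return r.x
def pt(q,m):return Rm(q[2],q[3])@np.array(m,float)+[q[0],q[1],42]
E
python3 - <<'E'
from fe import *
z=np.load("w1.npz");T,K=z["T"],z["K"]
uv=np.array([[188,63],[475,207],[384,416],[82,272],[66,457],[284,544],[321,219.5]])/3.333+[170,110]
M=np.array([[37.5,52,75],[37.5,-52,75],[-37.5,-52,75],[-37.5,52,75],[-85,35,106],[-85,-35,106],[0,0,134]])
q=pose(T,K,uv,M)
for i in ("free",):
    print("collar",pt(q,[0,0,91]),"head",pt(q,[0,0,120]),"foot",pt(q,[-85,0,106]),"pivot",pt(q,[-85,0,42]))
tip=np.array([345,318])/3.333+[170,110]
for a in np.arange(0,.45,.05):
    an=1.05-a; m=[-30*np.cos(an),-30*np.sin(an),84]
    print(round(a,2),(fproj(T,K,[pt(q,m)])[0]-tip).round(1))
E
```

```text
fit [ 5.63382e+02 -1.75400e+01  4.17000e-01  3.23000e-01] res [[-0.2, -0.7], [0.5, -0.6], [-0.2, 0.4], [-0.2, 1.1], [-2.1, -1.1], [1.1, 3.3], [0.3, -0.0]]
collar [589.78788615  -5.84623479 128.29599727] head [598.20287767  -2.11968202 155.79691947] foot [520.43800278 -36.5576145  169.49557047] pivot [501.86698701 -44.78173096 108.80388009]
0.0 [ 0.4 -0.1]
0.05 [-0.8  0.7]
0.1 [-2.   1.5]
0.15 [-3.3  2.2]
0.2 [-4.6  2.8]
0.25 [-6.   3.4]
0.3 [-7.3  3.9]
0.35 [-8.7  4.3]
0.4 [-10.2   4.7]
```

```bash
python3 -m creep '{"slide":[[1,0.3,0],[0,0,-4],[0,0,-4],[0,0,-2.3],[0,0,-1],[0,0,0],[0,0,0]],"turn":[-0.175,0,0,0,0,0,0],"claw":[0.64,0.64,0.64,0.64,0.64,0.64,0.64]}' 3
python3 - <<'E'
from h import *
I,D=manip.camera("wrist");c=manip.calibration("wrist")
np.savez("w2.npz",I=I,D=D,T=c["pose"],K=c["intrinsics"])
cv2.imwrite("pics/w2.png",cv2.resize(I[100:340,100:420][:,:,::-1],(800,600),interpolation=3))
E
```

```text
clock: 4.08
eef_pos: [590.3, -6.1, 322.9]
eef_rot: [3.14, -0.001, 0.699]
wrist_force: [-0.6, -0.4, 0.2]
finger_gap: 60.4
finger_force: 0.0
```

View pics/w2.png

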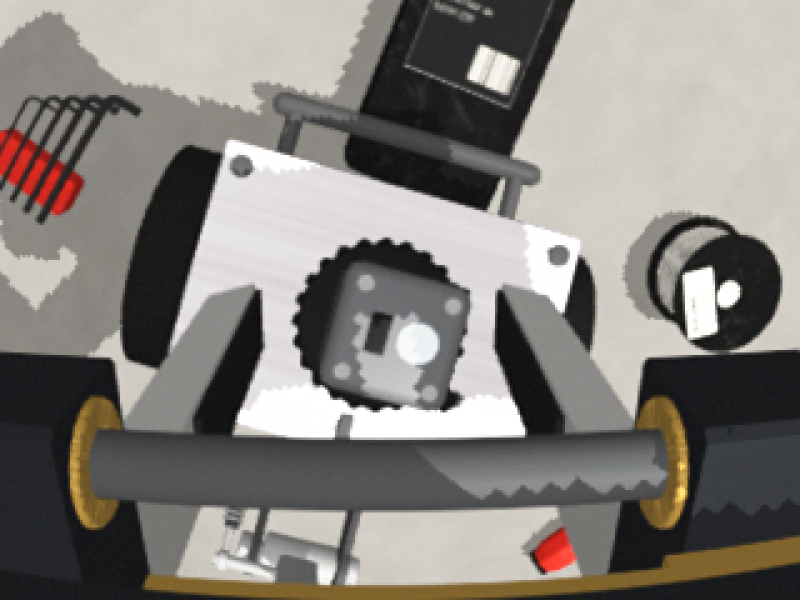

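The collar (centre about x=382) sits centred between the fingers (262 and 497), with the pointer hidden behind the head. Closing gently.

```bash
python3 -m creep '{"slide":[[0,0,-0.2],[0,0,0],[0,0,0],[0,0,0]],"turn":[0,0,0,0],"claw":[0.5,0.5,0.4,0.4]}' 4
python3 -m creep '{"slide":[[0,0,0],[0,0,0]],"turn":[0,0],"claw":[0.4,0.4]}' 4
```

```text
clock: 4.62
eef_pos: [590.2, -6.3, 319.7]
eef_rot: [3.141, -0.0, 0.699]
wrist_force: [0.6, -0.8, -0.7]
finger_gap: 43.6
finger_force: 4.0
clock: 4.88
eef_pos: [590.2, -6.2, 319.7]
eef_rot: [3.141, -0.0, 0.699]
wrist_force: [0.3, -0.5, 0.1]
finger_gap: 43.6
finger_force: 4.0
```

```bash
python3 -m creep '{"slide":[[0,0,0],[0,0,0],[0,0,0],[0,0,0],[0,0,0],[0,0,0],[0,0,0],[0,0,0]],"turn":[-0.08,-0.08,-0.08,-0.08,-0.08,-0.08,-0.08,0],"claw":[0.4,0.4,0.4,0.4,0.4,0.4,0.4,0.4]}'
python3 -m creep '{"slide":[[0,0,0.2],[0,0,0],[0,0,0]],"turn":[0,0,0],"claw":[0.64,0.64,0.64]}'
python3 - <<'E'
from h import *
print(manip.read_state()["moment"])
I,D=manip.camera("wrist");c=manip.calibration("wrist")
np.savez("w3.npz",I=I,D=D,T=c["pose"],K=c["intrinsics"])
cv2.imwrite("pics/w3.png",cv2.resize(I[100:340,100:420][:,:,::-1],(800,600),interpolation=3))
E
```

```text
clock: 5.88
eef_pos: [590.1, -6.0, 319.4]
eef_rot: [-3.141, 0.001, 0.139]
wrist_force: [-1.6, 1.0, -0.4]
finger_gap: 43.6
finger_force: 4.0
clock: 6.25
eef_pos: [590.2, -6.3, 321.7]
eef_rot: [3.142, -0.0, 0.139]
wrist_force: [0.8, -0.7, 0.1]
finger_gap: 60.0
finger_force: 0.0
[-0.04925334  0.20575645 -0.0333215 ]
```

View pics/w3.png

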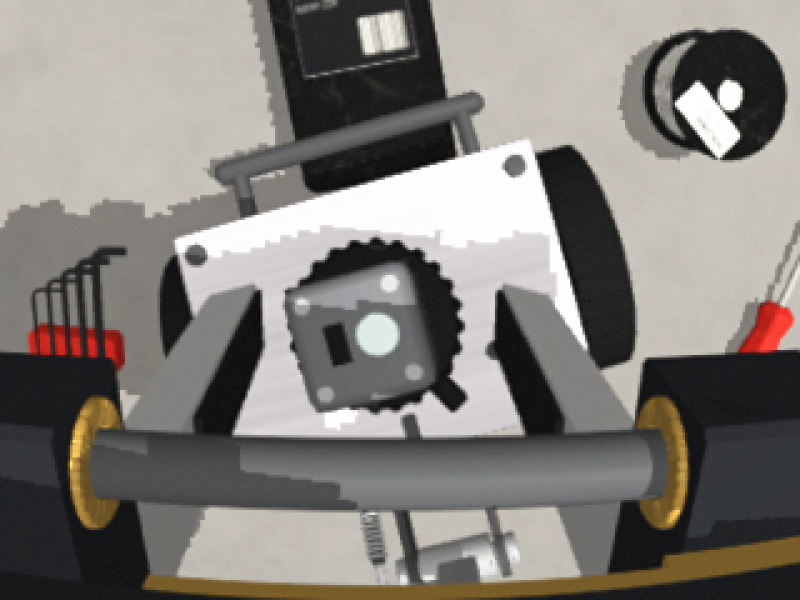

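The collar has turned about 0.56: pointer tip at (455,398), bar at (410,428), collar still centred. Second stroke next.

```bash
python3 -m creep '{"slide":[[0,0,0],[0,0,0],[0,0,0],[0,0,-0.2],[0,0,0],[0,0,0]],"turn":[0.18,0.18,0.14,0,0,0],"claw":[0.64,0.64,0.64,0.5,0.4,0.4]}' 4
python3 -m creep '{"slide":[[0,0,0],[0,0,0],[0,0,0],[0,0,0],[0,0,0],[0,0,0],[0,0,0]],"turn":[0,0,-0.08,-0.08,-0.08,-0.08,-0.08],"claw":[0.4,0.4,0.4,0.4,0.4,0.4,0.4]}'
python3 -c 'from h import *;print(manip.read_state()["moment"])'
python3 -m creep '{"slide":[[0,0,0],[0,0,0]],"turn":[-0.05,-0.04],"claw":[0.4,0.4]}'
python3 -c 'from h import *;print(manip.read_state()["moment"])'
python3 -m creep '{"slide":[[0,0,0],[0,0,0]],"turn":[-0.04,-0.04],"claw":[0.4,0.4]}'
python3 -c 'from h import *;print(manip.read_state()["moment"])'
```

```text
clock: 7.05
eef_pos: [590.2, -6.3, 319.5]
eef_rot: [-3.141, 0.0, 0.637]
wrist_force: [0.9, -0.9, -1.8]
finger_gap: 43.7
finger_force: 4.0
clock: 7.92
eef_pos: [590.2, -6.1, 319.7]
eef_rot: [-3.141, 0.0, 0.236]
wrist_force: [-1.1, 1.2, -0.1]
finger_gap: 43.5
finger_force: 4.0
[0.07615746 0.30896839 0.1107253 ]
clock: 8.18
eef_pos: [590.2, -6.0, 319.7]
eef_rot: [-3.141, 0.0, 0.147]
wrist_force: [-0.1, 0.9, -1.0]
finger_gap: 43.7
finger_force: 4.0
[0.03274987 0.22272218 0.07614709]
clock: 8.43
eef_pos: [590.2, -6.0, 319.8]
eef_rot: [-3.141, 0.0, 0.067]
wrist_force: [-1.6, 1.5, -0.5]
finger_gap: 43.7
finger_force: 4.0
[0.1134216  0.26890818 0.04600437]
```

```bash
python3 -m creep '{"slide":[[0,0,0.1],[0,0,0],[0,0,3],[0,0,4],[0,0,4],[0,0,0],[0,0,0]],"turn":[0,0,0,0.17,0.18,0,0],"claw":[0.64,0.64,0.64,0.64,0.64,0.64,0.64]}' 4
python3 - <<'E'
from h import *
I,D=manip.camera("wrist");c=manip.calibration("wrist")
np.savez("w4.npz",I=I,D=D,T=c["pose"],K=c["intrinsics"])
cv2.imwrite("pics/w4.png",cv2.resize(I[110:290,150:330][:,:,::-1],(600,600),interpolation=cv2.INTER_CUBIC))
E
```

```text
clock: 9.3
eef_pos: [590.1, -6.2, 429.9]
eef_rot: [-3.141, 0.001, 0.418]
wrist_force: [-0.4, -0.2, -0.4]
finger_gap: 60.4
finger_force: 0.0
```

View pics/w4.png

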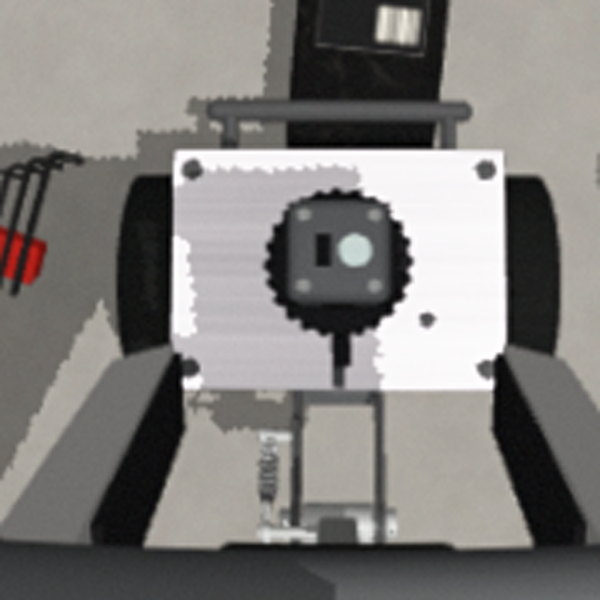

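The pointer at (340,365) now meets the bar at (339,378): the collar is locked. The robot looks undisturbed; I'll refit its pose.

```bash
python3 - <<'E'
from fe import *
z=np.load("w4.npz");T,K=z["T"],z["K"]
uv=np.array([[173,151],[504,150],[505,389],[170,389],[339,250]])/3.333+[150,110]
M=np.array([[37.5,52,75],[37.5,-52,75],[-37.5,-52,75],[-37.5,52,75],[0,0,134]])
q=pose(T,K,uv,M)
print("head",pt(q,[0,0,120]),"foot",pt(q,[-85,0,106]),"pivot",pt(q,[-85,0,42]),"deckfront",pt(q,[-37.5,0,75]))
for k in (0,.3,.6,.9,1.2,1.5,1.6):
    m=[-85-64*np.sin(k),0,42+64*np.cos(k)];print(k,pt(q,m).round(1))
E
```

```text
fit [ 5.63696e+02 -1.73630e+01  4.17000e-01  3.18000e-01] res [[0.0, -0.4], [-0.1, -0.0], [0.5, 0.2], [-0.1, 0.2], [-0.2, -0.0]]
head [597.98738291  -2.1878205  155.99049925] foot [520.15064139 -36.63400151 169.25331508] pivot [501.86207935 -44.72749445 108.45838215] deckfront [552.55347953 -22.29432071 124.96246236]
0 [520.2 -36.6 169.3]
0.3 [502.9 -44.3 172.4]
0.6 [485.6 -51.9 169.9]
0.9 [469.7 -59.  161.9]
1.2 [456.7 -64.7 149.1]
1.5 [447.7 -68.7 132.7]
1.6 [445.8 -69.6 126.7]
```

```bash
python3 -m creep '{"slide":[[-2.4,-1.05,0],[-2.4,-1.05,0],[0,0,-2],[0,0,-2.5],[0,0,-2.3],[-0.5,-0.2,0],[-0.4,-0.2,0],[0,0,0]],"turn":[0,0,0,0,0,0,0,0],"claw":[0,0,0,0,0,0,0,0]}' 10
python3 -m creep '{"slide":[[-0.85,-0.38,0],[-0.85,-0.38,0],[-0.85,-0.38,0],[-0.85,-0.38,0],[-0.8,-0.35,-0.4],[-0.8,-0.35,-0.4]],"turn":[0,0,0,0,0,0],"claw":[0,0,0,0,0,0]}'
python3 -m creep '{"slide":[[-0.65,-0.3,-0.6],[-0.65,-0.3,-0.65],[-0.45,-0.2,-0.8],[-0.45,-0.2,-0.8],[-0.25,-0.1,-0.5],[-0.2,-0.1,-0.5],[0,0,0],[0,0,0]],"turn":[0,0,0,0,0,0,0,0],"claw":[0,0,0,0,0,0,0,0]}'
python3 - <<'E'
from h import *
I,_=manip.camera("scene")
cv2.imwrite("pics/s5.png",cv2.resize(I[130:250,190:350][:,:,::-1],(800,600),interpolation=cv2.INTER_CUBIC))
E
```

```text
clock: 10.35
eef_pos: [533.0, -31.4, 363.6]
eef_rot: [3.141, -0.001, 0.418]
wrist_force: [0.9, 1.2, -0.7]
finger_gap: 0.5
finger_force: 0.1
clock: 11.1
eef_pos: [482.6, -53.7, 354.3]
eef_rot: [-3.142, 0.0, 0.419]
wrist_force: [-0.2, -0.3, 0.5]
finger_gap: 0.1
finger_force: 0.1
clock: 12.1
eef_pos: [456.8, -65.4, 316.3]
eef_rot: [3.141, -0.0, 0.419]
wrist_force: [0.1, 0.4, -0.0]
finger_gap: 0.3
finger_force: 0.0
```

View pics/s5.png

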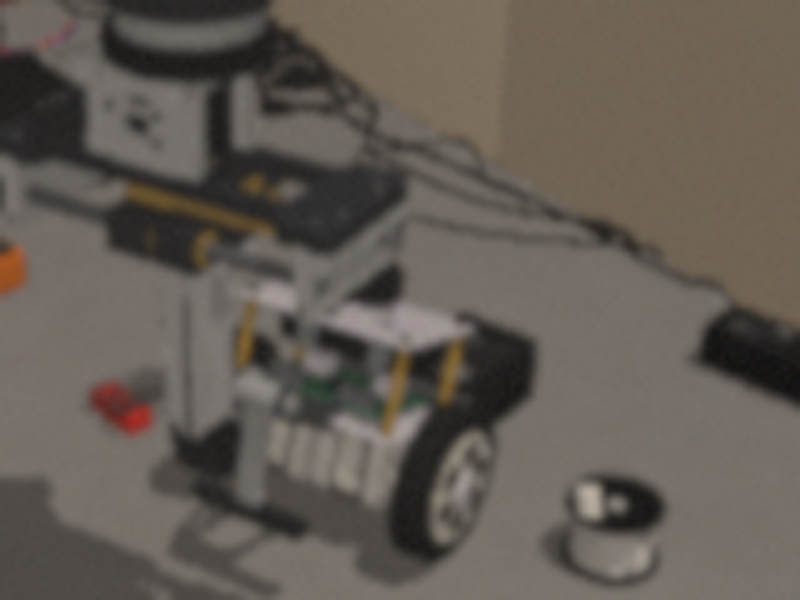

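The kickstand is down: the foot bar lies at (250,510) and the leg hangs vertical below the pivot. Now up and back over the head.

```bash
python3 -m creep '{"slide":[[0,0,5],[0,0,5],[4.6,2.05,1],[4.6,2.05,0],[4.6,2.05,0],[0,0,0],[0,0,0]],"turn":[0,0,0,0,0,0,0],"claw":[0,0,0.55,0.55,0.55,0.55,0.55]}' 4
python3 - <<'E'
from h import *
I,D=manip.camera("wrist");c=manip.calibration("wrist")
np.savez("w6.npz",I=I,D=D,T=c["pose"],K=c["intrinsics"])
cv2.imwrite("pics/w6.png",cv2.resize(I[110:290,150:330][:,:,::-1],(600,600),interpolation=cv2.INTER_CUBIC))
E
```

```text
clock: 13.02
eef_pos: [594.4, -4.0, 426.0]
eef_rot: [-3.141, 0.0, 0.419]
wrist_force: [0.2, 0.3, 0.3]
finger_gap: 47.0
finger_force: 0.0
```

View pics/w6.png

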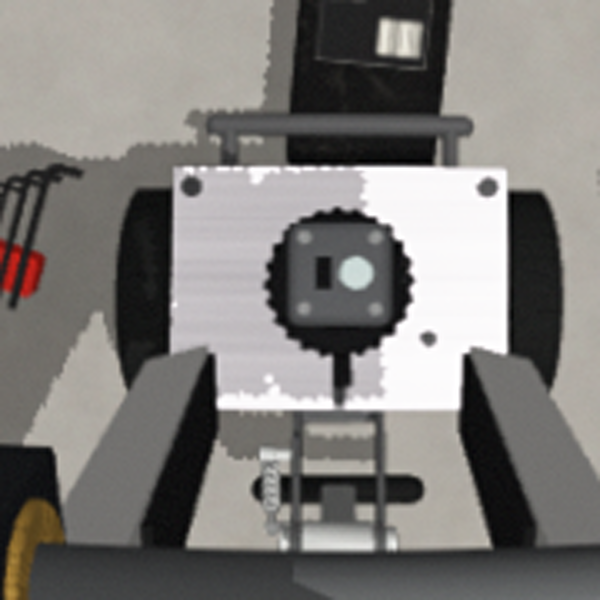

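The foot bar now shows below at (335,490), and the collar and robot have not moved. Refitting for the head grasp.

```bash
python3 - <<'E'
from fe import *
z=np.load("w6.npz");T,K=z["T"],z["K"]
uv=np.array([[173,168],[507,168],[508,409],[169,409],[340,272]])/3.333+[150,110]
M=np.array([[37.5,52,75],[37.5,-52,75],[-37.5,-52,75],[-37.5,52,75],[0,0,134]])
q=pose(T,K,uv,M)
print("head",pt(q,[0,0,120]))
E
```

```text
fit [ 5.63309e+02 -1.79720e+01  4.16000e-01  3.22000e-01] res [[0.1, -0.2], [-0.4, 0.1], [0.0, 0.1], [0.3, -0.1], [0.0, 0.0]]
head [597.99778667  -2.64932166 155.85031341]
```

```bash
python3 -m creep '{"slide":[[0.36,0.15,-3],[0,0,-3],[0,0,-1.6],[0,0,-0.8],[0,0,0],[0,0,0]],"turn":[0,0,0,0,0,0],"claw":[0.5,0.5,0.5,0.5,0.5,0.4]}' 5
python3 -m creep '{"slide":[[0,0,0],[0,0,0],[0,0,0],[0,0,0]],"turn":[0,0,0,0],"claw":[0.32,0.2,0.2,0.2]}' 5
```

```text
clock: 13.82
eef_pos: [598.4, -2.5, 343.2]
eef_rot: [3.141, -0.001, 0.419]
wrist_force: [-0.5, 0.8, -0.1]
finger_gap: 40.4
finger_force: 0.0
clock: 14.32
eef_pos: [598.4, -2.4, 342.6]
eef_rot: [3.141, -0.001, 0.419]
wrist_force: [0.2, -0.0, 4.7]
finger_gap: 26.1
finger_force: 5.0
```

```bash
python3 -m creep '{"slide":[[-0.44,-0.195,0.15],[-0.43,-0.19,0.13],[0,0,0]],"turn":[0,0,0],"claw":[0.2,0.2,0.2]}' 5
python3 -m creep '{"slide":[[-0.43,-0.19,0.1],[-0.43,-0.19,0.09],[0,0,0]],"turn":[0,0,0],"claw":[0.2,0.2,0.2]}' 5
python3 - <<'E'
from h import *
I,D=manip.camera("wrist");c=manip.calibration("wrist")
np.savez("w7.npz",I=I,D=D,T=c["pose"],K=c["intrinsics"])
J,E=manip.camera("scene")
a=cv2.resize(I[90:300,130:350],(400,382),interpolation=2);b=cv2.resize(J[140:250,200:315],(400,382),interpolation=2)
cv2.imwrite("pics/w7.png",np.hstack([a,b])[:,:,::-1])
E
```

```text
clock: 14.7
eef_pos: [589.2, -6.5, 344.6]
eef_rot: [-3.141, 0.001, 0.419]
wrist_force: [-0.0, -0.7, -5.2]
finger_gap: 25.8
finger_force: 5.0
clock: 15.08
eef_pos: [580.7, -10.2, 346.7]
eef_rot: [-3.141, 0.001, 0.419]
wrist_force: [0.2, -1.7, -5.4]
finger_gap: 25.4
finger_force: 5.0
```

View pics/w7.png

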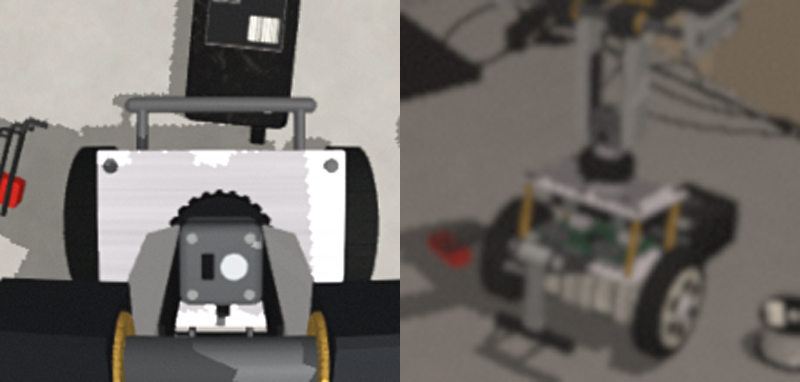

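The wrist half shows the head gripped, at (220,267), with the deck's rear corners at (97,151) and (345,151) and the bumper at (125–317,103). The scene half shows the robot upright-ish with its stand down. I'll measure the lean numerically.

```bash
python3 - <<'E'
from fe import *
z=np.load("w6.npz");q6=[563.3,-17.97,.416,.322]
u=np.array([[212,126],[469,126]])/3.333+[150,110]
r=least_squares(lambda p:(fproj(z["T"],z["K"],np.array([pt(q6,[p[1],p[0],24]),pt(q6,[p[1],-p[0],24])]))-u).ravel(),[50,62]);print("bumper",r.x,r.fun)
L,bx=r.x
z=np.load("w7.npz");T,K=z["T"],z["K"]
uv=np.array([[97,151],[345,151],[128,103],[314,104],[220,267]])/1.818+[130,90]
M=np.array([[37.5,52,75],[37.5,-52,75],[bx,L,24],[bx,-L,24],[0,0,134]])
pose(T,K,uv,M,(553,-20,.41,.1))
# plane of white deck via depth (equidistant unprojection)
def plane(f):
    z=np.load(f);I,D,T,K=z["I"].astype(int),z["D"],z["T"],z["K"]
    v,u=np.nonzero((I.min(2)>185)&(D>0));x=(u-K[0,2])/K[0,0];y=(v-K[1,2])/K[1,1];th=np.hypot(x,y);t=np.tan(th)/th;d=D[v,u]
    P=(T@np.c_[x*t*d,-y*t*d,-d,np.ones(len(d))].T).T[:,:3];P=P[(P[:,2]>85)&(P[:,2]<140)&(np.hypot(P[:,0]-575,P[:,1]+12)<75)]
    k=None;w=np.ones(len(P),bool)
    for _ in range(5):
        A=np.c_[P[:,:2],np.ones(len(P))];k=np.linalg.lstsq(A[w],P[w,2],rcond=None)[0];w=abs(P[:,2]-A@k)<3
    print(f,w.sum(),"lean",np.arctan(np.hypot(*k[:2])),"yaw",np.arctan2(-k[1],-k[0]))
for f in("w4.npz","w6.npz","w7.npz"):plane(f)
E
```

```text
bumper [47.14393459 62.66135685] [-0.41955557 -0.08888259 -0.42049604  0.08755826]
fit [ 5.58501e+02 -1.93630e+01  4.15000e-01  2.05000e-01] res [[-0.4, -0.6], [0.1, -0.1], [0.3, 0.3], [-0.6, 0.1], [0.3, 0.2]]
w4.npz 4166 lean 0.31452578883841814 yaw 0.41300552213549274
w6.npz 4741 lean 0.31300287456893183 yaw 0.41560982147943115
w7.npz 6484 lean 0.2047895919873673 yaw 0.4189156937504503
```

```bash
cat > lean.py <<'E'
from fe import *
I,D=manip.camera("wrist");c=manip.calibration("wrist");T,K=np.array(c["pose"]),np.array(c["intrinsics"])
v,u=np.nonzero((I.min(2)>185)&(D>0));x=(u-K[0,2])/K[0,0];y=(v-K[1,2])/K[1,1];th=np.hypot(x,y);t=np.tan(th)/th;d=D[v,u]
P=(T@np.c_[x*t*d,-y*t*d,-d,np.ones(len(d))].T).T[:,:3];e=manip.read_state()["eef_pos"]
P=P[(P[:,2]>85)&(P[:,2]<140)&(np.hypot(P[:,0]-e[0],P[:,1]-e[1])<85)];w=np.ones(len(P),bool)
for _ in range(5):
    A=np.c_[P[:,:2],np.ones(len(P))];k=np.linalg.lstsq(A[w],P[w,2],rcond=None)[0];w=abs(P[:,2]-A@k)<3
f=np.array([np.cos(.416),np.sin(.416)])
print(w.sum(),"pitch lean",np.arctan(-k[:2]@f),"roll",np.arctan(k[:2]@[-f[1],f[0]]),"deck z at head",k@[e[0],e[1],1],"deck pts z",P[w,2].mean(), "rear extent",(P[w,:2]@f).max()-e[:2]@f)
E
python3 -m creep '{"slide":[[-0.38,-0.17,0.07],[-0.38,-0.17,0.05],[-0.38,-0.17,0.02],[-0.38,-0.17,0],[-0.38,-0.17,0],[0,0,0],[0,0,0]],"turn":[0,0,0,0,0,0,0],"claw":[0.2,0.2,0.2,0.2,0.2,0.2,0.2]}' 5
python3 lean.py
```

```text
clock: 16.05
eef_pos: [562.1, -18.5, 348.9]
eef_rot: [3.141, -0.001, 0.419]
wrist_force: [0.4, 2.0, 5.8]
finger_gap: 26.2
finger_force: 5.0
6860 pitch lean 0.08705913662090226 roll 0.000330279395057153 deck z at head 116.08734079211591 deck pts z 115.00414921109471 rear extent 35.43390646675715
```

```bash
python3 -m creep '{"slide":[[-0.38,-0.17,0.06],[-0.38,-0.17,0.02],[-0.38,-0.17,0],[-0.14,-0.06,0],[0,0,0],[0,0,0]],"turn":[0,0,0,0,0,0],"claw":[0.2,0.2,0.2,0.2,0.2,0.2]}' 5
python3 lean.py
```

```text
clock: 16.85
eef_pos: [549.2, -24.3, 348.9]
eef_rot: [-3.141, 0.0, 0.419]
wrist_force: [-0.3, 0.7, -0.3]
finger_gap: 26.1
finger_force: 5.0
7020 pitch lean 0.003016327100531754 roll 0.00021062955021288208 deck z at head 116.63338353826906 deck pts z 116.5845786304656 rear extent 39.7287320981776
```

```bash
python3 -m creep '{"slide":[[0,0,0],[0,0,0],[0,0,0],[0,0,0]],"turn":[0,0,0,0],"claw":[0.2,0.2,0.2,0.2]}' 20
python3 lean.py
python3 - <<'E'
from h import *
I,D=manip.camera("scene")
f=np.array([np.cos(.416),np.sin(.416)]);e=manip.read_state()["eef_pos"][:2]
for r in manip.cut_out("stand_foot","scene")[:2]:
    P=cloud("scene",r["mask"],D);print(r["score"],len(P),np.median(P,0),"s",np.median(P[:,:2]@f)-e@f)
E
```

```text
clock: 17.4
eef_pos: [549.2, -24.3, 348.9]
eef_rot: [-3.141, 0.0, 0.419]
wrist_force: [0.2, -0.1, -2.7]
finger_gap: 25.9
finger_force: 20.0
7091 pitch lean 0.003079035215747502 roll 0.00013573333507733624 deck z at head 116.63971891861328 deck pts z 116.59004409324142 rear extent 39.98240047990379
0.8 278 [475.85458415 -59.45143478  29.54162653] s -79.8301734521927
```

```bash
python3 -c 'from cell import manip;print(manip.sign_off())'
```

```text
the job is handed in; nothing more can be done
None
```

The job is handed in at 17 s: the collar is turned to its locked mark, the kickstand has snapped down, and the arm is holding the robot by its head, still, at about 0.003 rad of lean with its wheels on the desk and the foot clear of it.

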